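# Mark a golf ball in the bench marking press

### The arm

A 6-joint arm with a two-finger parallel gripper is mounted at the origin on the work surface. World frame = base frame: x ahead of the robot, y to its left, z up, the work surface at z = 0. Lengths are in m, angles in rad, forces in N, time in s.
With the tool pointing down it reaches from about 0.375 to 0.975 m from the base axis. Payload 3.8 kg.
Tool frame: the origin (TCP) lies on the mounting face of the last link; the fingertips stand 173 mm ahead of it and the grasp point (between the pads) lies 155 mm ahead of it; z points along the fingers, y is the line along which they close (so a half turn about z gives the same grasp; the last joint's range is limited). The gripper opens to 85 mm and grips with 20 to 120 N. Pads are 22 mm wide; open, the fingers measure 114 mm over their backs; the gripper's body (76 mm by 85 mm) begins 54 mm behind the grasp point. The pads swing forward as they close: fully open they stand 13 mm farther back than shut.
Start: joints at [1.066, 0.264, 1.604, -0, 1.274, -0.037], TCP at [0.304, 0.602, 0.405] pointing down, gripper open.
Joint ranges: [-2.63, 2.63], [-0.94, 2.18], [0.31, 2.57], [-1.31, 4.45], [0, 2.66], [-2.55, 2.55]. Speed limits (rad/s): [2.57, 2.57, 3.14, 3.14, 3.14, 3.14].

### API

Orientations are given as a rotation vector (axis times angle).
In Python, from workcell import bot gives the robot as it stands.
- The arm moves only by the tool drive_tool, never from a script. Its argument "increments" is a list of rows, each an object with "delta_pos": the shift along the tool's x, y, z in mm, a list of three; "turn": the turn about the tool's z in rad; "jaw": the opening, from -1 (shut) to 1 (fully open). A call has 1 to 8 rows; each row shifts and turns the commanded pose from where the row before left it, along the tool's axes as they then stand; what a row does not reach is not made up. A row lasts 1/12 s, in which the tool goes at most 41.7 mm and 7.16 degrees, less where a joint would pass 70% of its speed; a pose out of reach is approached as far as the arm can. A call is refused whole if a number of a shift passes 41.7 or a number of a turn 0.125, either way. A call with a gripper value outside its range is refused whole. The fingers move at their own pace and stop on an object; "grip_force" is the grip in N (left out, the last holds). Time passes only in rows, so rows that do not move let the fingers close. It gives the time, the measured TCP pose, the force, the opening and the grip force at its end, in the units of the state.
- bot.read_state(): the state, without advancing time (a new reading comes with each control period).
- bot.read_camera(name): name is "scene" or "side" or "wrist"; returns a dict with "pixels" (480x640x3 uint8, red, green, blue), "fovy" (degrees; the focal length in pixels is half the picture's height over the tangent of half this angle, whatever the lens; pixels are square), "cx", "cy" (the principal point, pixels), "camera_from_world" (4x4, takes a point from world to camera coordinates); the wrist camera has in their place "hand_eye" (4x4, takes a point from camera to tool coordinates, whose origin is the TCP and whose axes are the flange's). Camera axes: x right, y down, z forward; pixel columns grow to the right and rows downward; lengths in m; the calibration is good to about 2 mm. A picture is of the moment at which its call begins: read the wrist's pose just before it. There is no depth.
- bot.finish_job(): hands the job in; it is judged then, once.
The state is a dict: "time": time; "q": joint angles; "joint_vel": joint speeds; "joint_torque": joint torques, N m; "tool_pos": TCP position; "tcp_rot": TCP orientation; "wrist_force": force on the tool from outside, world axes, zero at the start; "torque": the same for the moment, N m; "width": opening from 0.0 (shut) to 1.0 (fully open); "grip_force": force on a finger pad.
Only numpy, scipy, OpenCV 4.12 (cv2) and the standard library are available. Lean on these libraries where they do the work, as an engineer would, in place of code of your own. Each camera call takes 0.05 s, during which the arm holds its last target. There are 200 camera calls.

### The job

Take the golf ball off the roll of tape and set it in the nest on the marking press's drawn-out carriage, then slide the carriage fully home under the plunger. Press the palm knob down past the soft first stop, where the die meets the ball, firmly onto the stiff second stop, hold it there for about a second without leaning harder on it, and let it come all the way back up. Leave the ball and the carriage in the press and do not disturb the other things on the bench.

Things in the scene. Friction and masses are not known exactly. Their poses are not given: they have to be found in the camera images.
- ball: white golf ball, 42.7 mm in diameter, 46 g; origin at its centre. It rests on the hole of the lying roll of tape, its centre 17 mm above the roll's top
- tape: small roll of beige paper tape lying flat and loose, 58 mm across, 19 mm high, core hole 25 mm; origin at the centre of its underside, z up
- press: grey bench marking press, fixed to the bench. Origin on the bench directly under the plunger's axis, z up, y along its two steel rails towards the side where the carriage is drawn out, x towards its two pillars. Base plate 18 mm high, x from -60 to 90 mm, y from -60 to 250 mm
- head (a point): centre of the underside of the press's grey head, on the plunger's axis, 150 mm above the bench. The head is 45 mm high, x from -33 to 86 mm, 56 mm wide in y (98 mm from x = 50 mm on), carried by pillars 16 mm thick at x = 68, y = -36 and 36 mm
- carriage: aluminium carriage plate, 90 mm (x) by 142 mm (y), 12 mm thick, sliding along the press's y with about 1.5 N of friction; it stays where left. Axes as the press's; origin on the nest's axis, at the plate's underside, 33 mm above the bench. Its y in the press frame is how far it is drawn out: 90 to 115 mm at first, 0 when fully home on its hard stop, the nest then under the plunger
- nest (a point): where the ball's centre is when it sits in the nest: 72.9 mm above the bench, 39.9 mm above the carriage origin, on the nest's axis. The nest is an upright black ring on the carriage, 39 mm outside, 30 mm inside, its rim 57 mm above the bench; the ball rests on the rim's inner edge and centres itself
- handle (a point): centre of the carriage's handle, an upright black grip 18 mm in diameter and 28 mm high on a thin post, 100 mm towards +y of the nest's axis; 81 mm above the bench (grip spans 67 to 95 mm)
- plunger: the press's plunger: steel rod with a black palm knob 44 mm across on top and the die, a flat rubber pad, at its lower end. Origin at the centre of the knob's flat top, 266 mm above the bench when up. Moves straight down, 34 mm at most; a spring brings it back. The die meets the ball 7 to 23 mm down: how low it is screwed in differs from run to run and is not measured
- knob (a point): centre of the knob's flat top (the plunger's origin). Pushing it down takes 2 N at first, 3 to 5 N just before the die meets the ball (first stop), where the force steps up by 2 N. From there a cushion yields softly, 2 N per mm, for 4.5 mm, until at 14 to 16 N on the knob it bottoms on the stiff second stop, about 20 N per mm. 18 to 25 N on the knob is firmly on it; above 28 N the die is damaged
- jar: bystander: small jar with a steel lid, 52 mm across, 55 mm high; origin under its centre
- glue: bystander: white glue bottle, 44 mm across, 95 mm high; origin under its centre
- iron_head: bystander: steel iron club head lying on the grey towel, 80 mm long
- screwdriver: bystander: screwdriver lying on the towel
- mallet: bystander: hammer lying at the far left of the bench
- mug: bystander: white mug, 80 mm across, 92 mm high; origin under its centre
Things that resemble listed ones, but are neither listed nor needed, are in the scene too. What is shaped like the ball but turquoise is not meant.

How it is judged:
On the way, in this order (a step that is already met when the one before it is completed fails the run):
1. the ball sits in the nest of the drawn-out carriage, let go (distance between ball and nest below 0.003 m and y of carriage in the frame of press above 0.05 m and contact force between ball and the fingers below 0.2 N), for 0.2 s.
2. the carriage is fully home with the ball in its nest (distance between ball and nest below 0.003 m and y of carriage in the frame of press below 0.0025 m), for 0.2 s.
3. the plunger is pressed onto its second stop and held there (all of step 2 and contact force between plunger and ball above 10 N), for 0.5 s.
At the end, for the whole second after the job is handed in: The ball sits in the nest (centre within 3 mm of its seat), the carriage is home (within 2.5 mm of its stop) and the plunger, having pressed the die on the ball with over 10 N (about 16 N on the knob) for 0.5 s, is back up (within 3 mm of its top); the ball is at rest (all of step 2 and z of plunger in the frame of press above 0.263 m and linear speed of ball below 0.02 m/s); the robot touches nothing.
It fails at once if the die is pressed on the ball with more than 25 N (contact force between plunger and ball above 25 N).
It fails at once if the plunger is pushed down while the carriage is not home (z of plunger in the frame of press below 0.257 m and y of carriage in the frame of press above 0.005 m).
It fails at once if a bystander is moved by more than 30 mm (distance of any of jar, glue, iron_head, screwdriver, mallet, mug from where it was at the start of the episode above 0.03 m).
It also fails if it takes over 61 s, if anything falls off the work surface, if the arm or the gripper's body presses on something with over 40 N, if the wrist force passes 120 N, or if a joint passes its speed limit or range.

## Working session

There is one attempt and no reset: what is moved stays moved. The work goes in short steps, Python scripts to look and compute and a tool call to move; the robot and the scene stay as the last step left them, time stands still between calls to the robot, and variables do not carry over. Pictures are saved under pics/ and viewed, at most 10 in all, crops included, and the job is handed in when it is done.

Besides the shell and the picture viewer there is one more tool, called after "Emit:" in YAML: its name, and indented under it one key for each argument. drive_tool: Moves the arm, as the interface text tells. Its arguments: {"type":"object","properties":{"increments":{"type":"array"},"grip_force":{"type":"number"}},"required":["increments"]}

```bash
mkdir -p pics; cat > h.py <<'E'
import numpy as np, cv2
from scipy.spatial.transform import Rotation as R
from workcell import bot
def T_tool(s):
    T=np.eye(4); T[:3,:3]=R.from_rotvec(s['tcp_rot']).as_matrix(); T[:3,3]=s['tool_pos']; return T
def grab(name,fn=None):
    s=bot.read_state(); c=bot.read_camera(name)
    c['f']=240/np.tan(np.radians(c['fovy'])/2)
    c['W']=np.linalg.inv(c['camera_from_world']) if name!='wrist' else T_tool(s)@c['hand_eye']
    if fn: cv2.imwrite('pics/'+fn,c['pixels'][:,:,::-1])
    return c
def ray(c,u,v):
    d=c['W'][:3,:3]@np.array([(u-c['cx'])/c['f'],(v-c['cy'])/c['f'],1]); return c['W'][:3,3],d/np.linalg.norm(d)
def onz(c,u,v,z):
    o,d=ray(c,u,v); return o+d*(z-o[2])/d[2]
def tri(rays):
    A=0;b=0
    for o,d in rays:
        P=np.eye(3)-np.outer(d,d); A=A+P; b=b+P@o
    return np.linalg.solve(A,b)
def proj(c,p):
    q=np.linalg.inv(c['W'])@np.append(p,1); return np.array([c['cx']+c['f']*q[0]/q[2],c['cy']+c['f']*q[1]/q[2]])
E
python3 - <<'E'
from h import *
s=bot.read_state(); print(s)
for n in ('scene','side','wrist'):
    c=grab(n,n+'0.png'); print(n,c['fovy'],c['cx'],c['cy'],c['W'].round(3).tolist(), [k for k in c])
E
```

```text
{'time': 0.0, 'q': array([ 1.06609804e+00,  2.64763546e-01,  1.60538465e+00, -6.35286942e-06,
        1.27370107e+00, -3.68924874e-02]), 'joint_vel': array([-0.00127089, -0.00044359,  0.00010406,  0.0012879 , -0.00096966,
        0.00058837]), 'joint_torque': array([-6.67161239e-04, -5.15125787e+01, -3.67307782e+01, -6.03770354e-05,
        1.34319894e-02,  2.70112491e-05]), 'tool_pos': array([0.30420767, 0.60217581, 0.40334884]), 'tcp_rot': array([-0.72800363, -3.05546196,  0.0034174 ]), 'wrist_force': array([-0.72346799, -0.17439099, -0.35903395]), 'torque': array([0.00328187, 0.01813959, 0.07311803]), 'grip_force': 0.0, 'width': 1.004901662260765}
scene 46.88215647518823 327.74928454022853 233.32453170253262 [[0.202, 0.713, -0.671, 1.378], [0.979, -0.149, 0.137, -0.175], [-0.002, -0.685, -0.728, 1.075], [0.0, 0.0, 0.0, 1.0]] ['pixels', 'fovy', 'cx', 'cy', 'camera_from_world', 'f', 'W']
side 44.50510930166695 322.5860609070063 232.71963512152846 [[-0.998, -0.043, 0.041, 0.513], [-0.059, 0.704, -0.708, 0.811], [0.002, -0.709, -0.705, 1.025], [0.0, 0.0, 0.0, 1.0]] ['pixels', 'fovy', 'cx', 'cy', 'camera_from_world', 'f', 'W']
wrist 70.85856292322994 319.4786835962138 244.07103207506012 [[0.451, 0.861, 0.233, 0.244], [0.892, -0.435, -0.119, 0.632], [-0.001, 0.262, -0.965, 0.373], [0.0, 0.0, 0.0, 1.0]] ['pixels', 'fovy', 'cx', 'cy', 'hand_eye', 'f', 'W']
```

View pics/scene0.png

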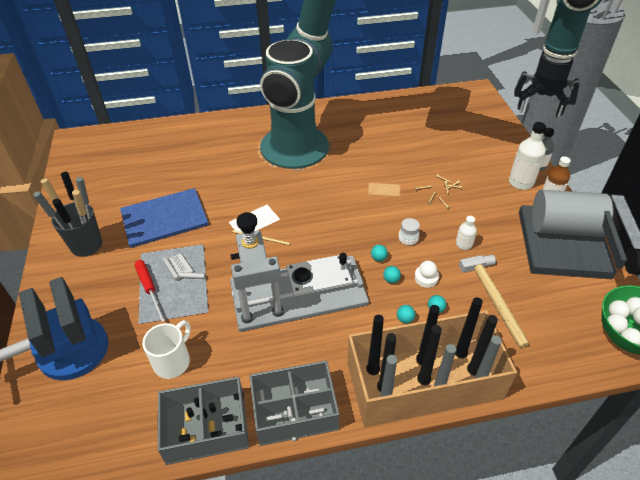

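View pics/side0.png

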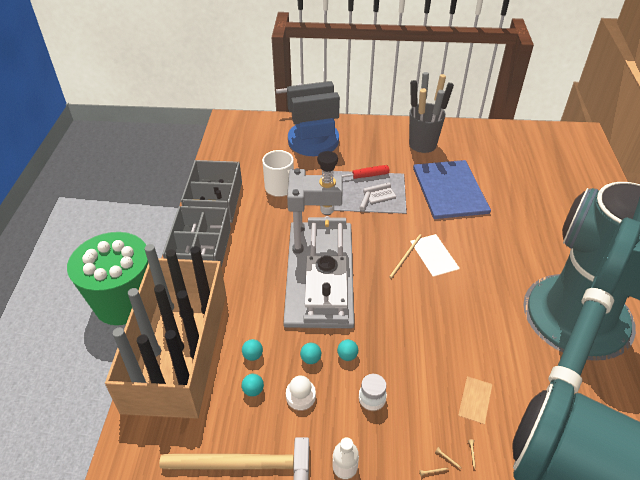

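Scene view: ball about (428,268), nest (303,274), handle (344,258), knob (248,218). Side view: ball (300,386), nest (327,264), handle (326,288), knob (328,158). I'll measure these with colour masks.

```bash
python3 - <<'E'
from h import *
out=[]
C={}
for n in ('scene','side'):
    c=C[n]=grab(n)
    im=c['pixels']
def blob(c,mask,near,name):
    k,l,st,ce=cv2.connectedComponentsWithStats(mask.astype('uint8'))
    i=min(range(1,k),key=lambda i:np.hypot(*(ce[i]-near)) if st[i,4]>25 else 1e9)
    print(name,ce[i].round(1),st[i].tolist()); return ce[i]
for n,b,d in (('scene',(428,268),[(303,274),(344,258),(248,218)]),('side',(300,386),[(327,264),(326,288),(328,158)])):
    c=C[n]; im=c['pixels'].astype(int); mx=im.max(2); mn=im.min(2)
    blob(c,(mn>150)&(mx-mn<30),b,n+' ball')
    for p,m in zip(d,('nest','handle','knob')): blob(c,mx<50,p,n+' '+m)
def ck(n,u,v,z): print(n,u,v,onz(C[n],u,v,z).round(4))
ck('scene',428,268,.036);ck('side',300,386,.036)
ck('scene',303,273,.057);ck('side',327,264,.057)
ck('scene',343,257,.09);ck('side',326,286,.09)
ck('scene',248,217,.266);ck('side',328,157,.266)
cr=[cv2.resize(C['scene']['pixels'][200:340,220:460],None,fx=3.3,fy=3.3)[:, :800], cv2.resize(C['side']['pixels'][140:340,200:470],None,fx=2.9,fy=2.9)]
cv2.imwrite('pics/z1.png',cr[0][:,:,::-1]); cv2.imwrite('pics/z2.png',cr[1][:,:,::-1])
E
```

```text
scene ball [426.5 274.1] [415, 261, 24, 26, 461]
scene nest [301.3 274.9] [293, 268, 18, 16, 218]
scene handle [342.5 258.4] [339, 253, 7, 12, 62]
scene knob [246.9 222.2] [237, 213, 20, 21, 311]
side ball [299.6 392.4] [286, 376, 29, 34, 701]
side nest [200.8 278.8] [191, 250, 19, 64, 523]
side handle [200.8 278.8] [191, 250, 19, 64, 523]
side knob [217.4 193. ] [214, 188, 7, 11, 28]
scene 428 268 [0.5835 0.2362 0.036 ]
side 300 386 [0.588  0.2313 0.036 ]
scene 303 273 [ 0.5539 -0.0666  0.057 ]
side 327 264 [ 0.5528 -0.0633  0.057 ]
scene 343 257 [0.5521 0.0302 0.09  ]
side 326 286 [0.5502 0.0279 0.09  ]
scene 248 217 [ 0.5534 -0.1744  0.266 ]
side 328 157 [ 0.5584 -0.178   0.266 ]
```

View pics/z1.png

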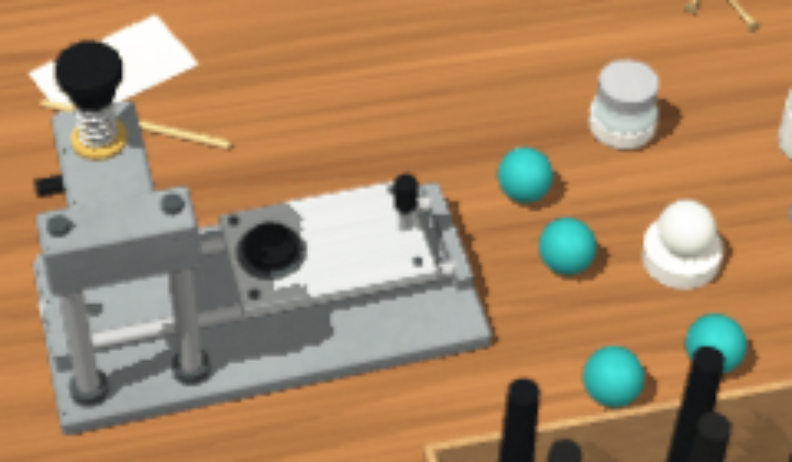

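View pics/z2.png

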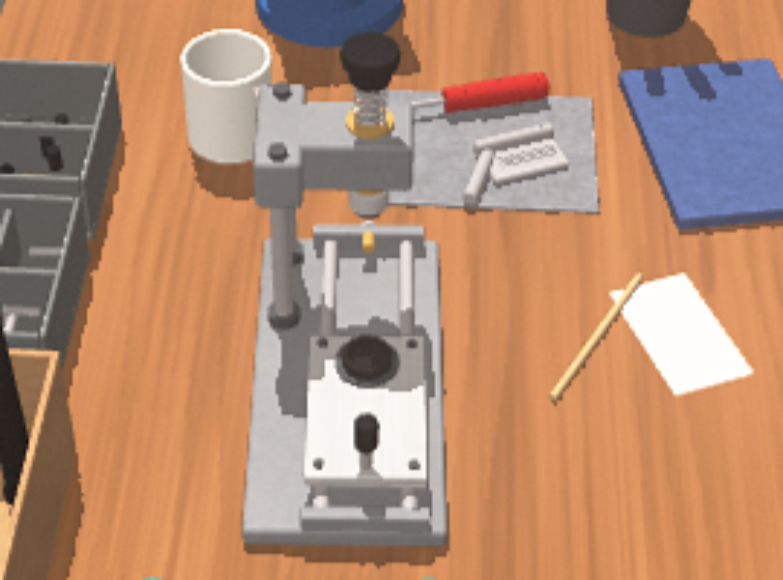

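Both zoomed crops confirm the layout: ball on tape at scene pixel (428,269), press nearly aligned with world, pillars at +x, carriage drawn towards +y. I'm setting out towards the ball.

Emit:
drive_tool:
  increments:
    - {"delta_pos":[-35,-17,0],"turn":0,"jaw":1}
    - {"delta_pos":[-35,-17,0],"turn":0,"jaw":1}
    - {"delta_pos":[-35,-17,0],"turn":0,"jaw":1}
    - {"delta_pos":[-35,-17,0],"turn":0,"jaw":1}
    - {"delta_pos":[-35,-17,0],"turn":0,"jaw":1}
    - {"delta_pos":[-35,-17,0],"turn":0,"jaw":1}
    - {"delta_pos":[-35,-17,0],"turn":0,"jaw":1}
    - {"delta_pos":[-35,-17,0],"turn":0,"jaw":1}

```text
time: 0.92
tool_pos: [0.4937, 0.3532, 0.4047]
tcp_rot: [0.728, 3.056, 0.0]
wrist_force: [0.9, 0.4, -0.3]
width: 1.002
grip_force: 0.0
```

Emit:
drive_tool:
  increments:
    - {"delta_pos":[-34,-16,0],"turn":0,"jaw":0.5}
    - {"delta_pos":[-34,-16,0],"turn":0,"jaw":0.5}
    - {"delta_pos":[-34,-16,0],"turn":0,"jaw":0.5}
    - {"delta_pos":[-34,-16,0],"turn":0,"jaw":0.5}
    - {"delta_pos":[0,0,15],"turn":-0.117,"jaw":0.5}
    - {"delta_pos":[0,0,15],"turn":-0.117,"jaw":0.5}
    - {"delta_pos":[0,0,15],"turn":-0.117,"jaw":0.5}
    - {"delta_pos":[0,0,15],"turn":-0.117,"jaw":0.5}

```text
time: 1.58
tool_pos: [0.5858, 0.2358, 0.344]
tcp_rot: [-0.008, 3.142, 0.0]
wrist_force: [0.4, 0.6, 0.0]
width: 0.751
grip_force: 0.0
```

Emit:
drive_tool:
  increments:
    - {"delta_pos":[0,0,0],"turn":0,"jaw":0.5}
    - {"delta_pos":[0,0,0],"turn":0,"jaw":0.5}
    - {"delta_pos":[0,0,0],"turn":0,"jaw":0.5}

```text
time: 1.83
tool_pos: [0.5857, 0.2365, 0.3454]
tcp_rot: [0.004, 3.141, 0.0]
wrist_force: [0.3, 0.5, -0.2]
width: 0.749
grip_force: 0.0
```

```bash
python3 - <<'E'
from h import *
s=bot.read_state(); T=T_tool(s); print(s['time'],s['tool_pos'],T[:3,:3].round(3).tolist(),s['width'],s['wrist_force'])
c=grab('wrist','w1.png')
for u,v in ((252,385),(311,353),(252,350),(347,350)): print(onz(grab('side'),u,v,.021).round(3))
im=c['pixels'].astype(int)
m=((im.min(2)>120)&(np.ptp(im,2)<40)).astype('uint8')
k,l,st,ce=cv2.connectedComponentsWithStats(m)
for i in range(1,k):
    if st[i,4]>300: print(ce[i].round(1),st[i].tolist(),onz(c,*ce[i],.036).round(4))
print(proj(c,[.586,.234,.036]))
E
```

```text
1.8333 [0.58572103 0.23654569 0.3454475 ] [[-1.0, 0.003, 0.001], [0.003, 1.0, 0.0], [-0.001, 0.0, -1.0]] 0.7488469298236908 [ 0.31492181  0.47257375 -0.22064184]
[0.682 0.226 0.021]
[0.574 0.147 0.021]
[0.693 0.147 0.021]
[0.501 0.135 0.021]
[310.7  51.5] [278, 9, 67, 89, 4565] [0.4469 0.2306 0.036 ]
[495.9 119.1] [446, 89, 105, 62, 4436] [0.4944 0.3744 0.036 ]
[ 38.7 150.1] [0, 116, 115, 72, 4551] [0.5167 0.0136 0.036 ]
[ 99.4 149.1] [82, 130, 31, 41, 620] [0.5161 0.0619 0.036 ]
[ 67.6 246.4] [0, 186, 146, 102, 9376] [0.5963 0.0207 0.036 ]
[315.4 229.4] [285, 198, 64, 62, 2875] [0.582  0.2333 0.036 ]
[446.2 224.3] [423, 213, 67, 21, 814] [0.578  0.3437 0.036 ]
[316.21857422 233.97568896]
```

View pics/w1.png

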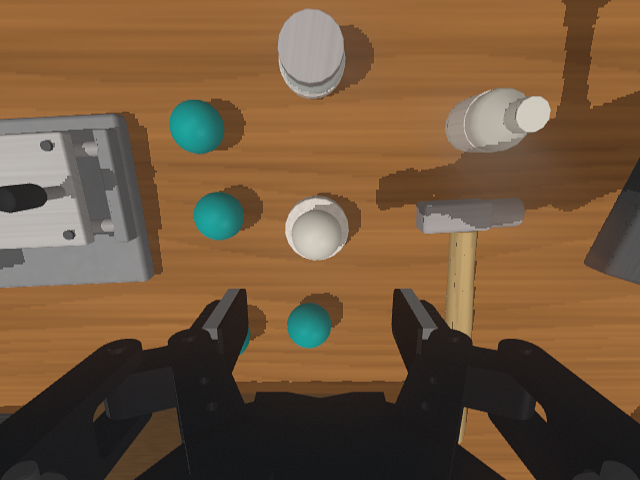

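Wrist view: ball at about (317,236) on its tape ring, with clear room for the fingers on both sides; turquoise neighbours at (219,216) and (309,325). Now descending.

Emit:
drive_tool:
  increments:
    - {"delta_pos":[-1.5,-2,24],"turn":0,"jaw":0.5}
    - {"delta_pos":[0,0,24],"turn":0,"jaw":0.5}
    - {"delta_pos":[0,0,24],"turn":0,"jaw":0.5}
    - {"delta_pos":[0,0,24],"turn":0,"jaw":0.5}
    - {"delta_pos":[0,0,24],"turn":0,"jaw":0.5}
    - {"delta_pos":[0,0,20],"turn":0,"jaw":0.5}
    - {"delta_pos":[0,0,11],"turn":0,"jaw":0.5}
    - {"delta_pos":[0,0,0],"turn":0,"jaw":0.5}

```text
time: 2.75
tool_pos: [0.5856, 0.2339, 0.1908]
tcp_rot: [-0.0, -3.137, 0.003]
wrist_force: [-0.8, -0.7, 0.0]
width: 0.75
grip_force: 0.0
```

```bash
python3 - <<'E'
from h import *
c=grab('wrist','w2.png'); print(bot.read_state()['tool_pos'])
print(proj(c,[.587,.2345,.036]))
E
```

```text
[0.58649503 0.23423452 0.19269547]
[321.57078179 327.30085392]
```

View pics/w2.png

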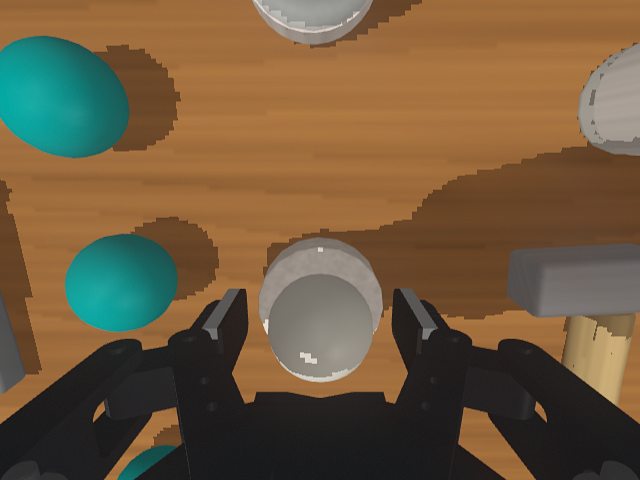

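Ball at (320,328), centred between the pads. Closing the gripper.

Emit:
drive_tool:
  increments:
    - {"delta_pos":[0,0,0],"turn":0,"jaw":-1}
    - {"delta_pos":[0,0,0],"turn":0,"jaw":-1}
    - {"delta_pos":[0,0,0],"turn":0,"jaw":-1}
    - {"delta_pos":[0,0,0],"turn":0,"jaw":-1}
    - {"delta_pos":[0,0,0],"turn":0,"jaw":-1}
    - {"delta_pos":[0,0,0],"turn":0,"jaw":-1}
  grip_force: 25

```text
time: 3.3
tool_pos: [0.588, 0.2347, 0.1957]
tcp_rot: [-0.0, 3.138, 0.002]
wrist_force: [-0.3, -0.3, 6.4]
width: 0.485
grip_force: 25.3
```

Emit:
drive_tool:
  increments:
    - {"delta_pos":[0,0,-5],"turn":0,"jaw":-1}
    - {"delta_pos":[0,0,-10],"turn":0,"jaw":-1}
    - {"delta_pos":[0,0,-20],"turn":0,"jaw":-1}
    - {"delta_pos":[0,0,-30],"turn":0,"jaw":-1}
    - {"delta_pos":[0,0,-30],"turn":0,"jaw":-1}
    - {"delta_pos":[0,0,-20],"turn":0,"jaw":-1}
    - {"delta_pos":[0,0,0],"turn":0,"jaw":-1}
    - {"delta_pos":[0,0,0],"turn":0,"jaw":-1}

```text
time: 3.97
tool_pos: [0.5875, 0.2347, 0.311]
tcp_rot: [-0.0, 3.138, 0.002]
wrist_force: [-0.0, -0.1, -1.2]
width: 0.482
grip_force: 25.4
```

```bash
python3 - <<'E'
from h import *
s=bot.read_state(); print(s['tool_pos'],s['wrist_force'])
c=grab('wrist','w3.png')
c2=grab('side')
cv2.imwrite('pics/m3.png',np.hstack([cv2.resize(c['pixels'],(400,300)),cv2.resize(c2['pixels'][230:470,180:500],(400,300))])[:,:,::-1])
E
```

```text
[0.58748372 0.23465169 0.31101987] [-0.03945649 -0.05682744 -1.18379214]
```

View pics/m3.png

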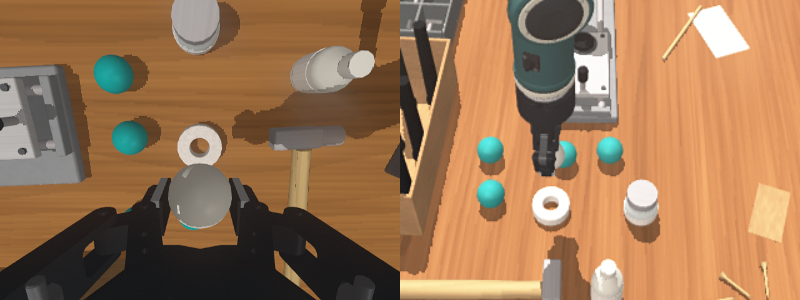

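Ball held between the pads (right panel: tape left in place, undisturbed). Moving next to the nest for a close look.

Emit:
drive_tool:
  increments:
    - {"delta_pos":[4,-20,0],"turn":0,"jaw":-1}
    - {"delta_pos":[6,-38,0],"turn":0,"jaw":-1}
    - {"delta_pos":[6,-38,0],"turn":0,"jaw":-1}
    - {"delta_pos":[6,-38,0],"turn":0,"jaw":-1}
    - {"delta_pos":[6,-38,0],"turn":0,"jaw":-1}
    - {"delta_pos":[4,-33,0],"turn":0,"jaw":-1}
    - {"delta_pos":[2,-20,0],"turn":0,"jaw":-1}
    - {"delta_pos":[0,0,0],"turn":0,"jaw":-1}

```text
time: 4.73
tool_pos: [0.5514, 0.006, 0.3062]
tcp_rot: [-0.006, -3.137, 0.002]
wrist_force: [0.4, -0.1, -0.8]
width: 0.479
grip_force: 25.5
```

Emit:
drive_tool:
  increments:
    - {"delta_pos":[0,0,0],"turn":0,"jaw":-1}
    - {"delta_pos":[0,0,0],"turn":0,"jaw":-1}

```text
time: 4.9
tool_pos: [0.5525, 0.0097, 0.3072]
tcp_rot: [-0.0, -3.139, -0.001]
wrist_force: [-0.3, 0.5, -0.2]
width: 0.484
grip_force: 25.5
```

```bash
python3 - <<'E'
from h import *
s=bot.read_state(); print(s['time'],s['tool_pos'],s['tcp_rot'])
c=grab('wrist','w4.png')
for p in ([.5535,-.065,.057],[.551,.029,.095],[.556,-.176,.266]): print(proj(c,p).round(1))
E
```

```text
4.9 [0.55254981 0.009697   0.3072114 ] [-4.92480516e-04 -3.13895808e+00 -9.96832512e-04]
[209.5 256.6]
[353. 272.]
[-1872.5  1016.4]
```

View pics/w4.png

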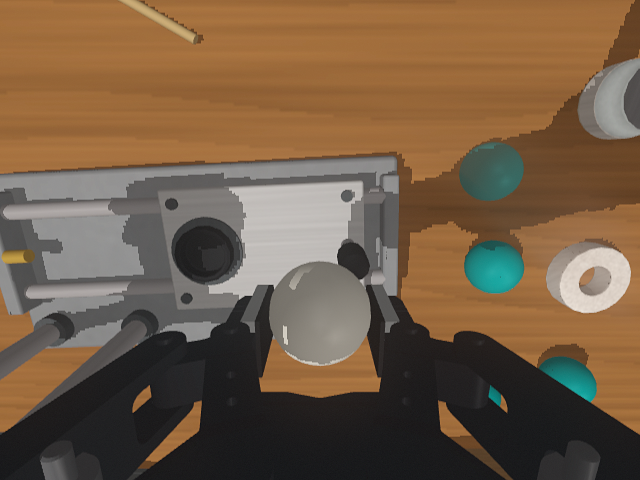

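Wrist view: nest ring about (208,249), handle (353,260) partly behind the ball, plate edge sloping slightly (press yaw about 2.5°). I'll work out the rim centre and the yaw.

```bash
python3 - <<'E'
from h import *
s=bot.read_state(); c=grab('wrist'); im=c['pixels'].astype(int); mx=im.max(2)
for th in (35,45,60,75):
    m=(mx<th).astype('uint8'); m[:200]=0;m[300:]=0;m[:,:160]=0;m[:,260:]=0
    k,l,st,ce=cv2.connectedComponentsWithStats(m); i=1+np.argmax(st[1:,4]); print(th,ce[i].round(1),st[i])
print(mx[249,165:255:2]); print(mx[205:295:2,208])
ys=[(x,np.argmax(mx[150:260,x]>200)+150) for x in (250,280,310,340)]; print(ys)
for z,u,v in ((.045,160,190),(.045,363,181),(.045,250,ys[0][1]),(.045,340,ys[3][1]),(.018,0,174),(.018,396,153),(.018,399,340)): print(u,v,onz(c,u,v,z).round(4))
print(onz(c,208,248,.057),onz(c,208,250,.057), onz(c,204,250,.057))
E
```

```text
35 [187.1 257.9] [174 231  39  47 487]
45 [198.4 249.1] [ 174  225   59   53 1782]
60 [201.9 249.9] [ 171  217   65   66 3036]
75 [204.4 248.6] [ 171  217   69   67 3475]
[ 94 119 127  51  57  32  35  36  33  33  35  34  35  37  34  36  33  35
  50  51  52  51  53  52  51  52  53  53  53  51  50  50  42  43  57  64
  62  96  65 128 198 192 192 193 194]
[123 125 126 126 127 128  51  59  59  58  42  36  39  41  39  36  40  38
  39  38  38  37  51  52  51  51  50  49  51  52  51  51  46  36  35  40
  51  45  79  87 199 195 195 173 122]
[(250, np.int64(150)), (280, np.int64(150)), (310, np.int64(150)), (340, np.int64(150))]
160 190 [ 0.5102 -0.0986  0.045 ]
363 181 [0.5041 0.0399 0.045 ]
250 150 [ 0.4838 -0.0357  0.045 ]
340 150 [0.4838 0.0239 0.045 ]
0 174 [ 0.5011 -0.23    0.018 ]
396 153 [0.4857 0.0671 0.018 ]
399 340 [0.6414 0.079  0.018 ]
[ 0.5479236  -0.06523152  0.057     ] [ 0.54933438 -0.06535225  0.057     ] [ 0.5493345  -0.06806626  0.057     ]
```

Emit:
drive_tool:
  increments:
    - {"delta_pos":[0,-15,0],"turn":-0.044,"jaw":-1}
    - {"delta_pos":[0,-25,0],"turn":0,"jaw":-1}
    - {"delta_pos":[0,-25,5],"turn":0,"jaw":-1}
    - {"delta_pos":[0,-13,10],"turn":0,"jaw":-1}
    - {"delta_pos":[0,0,20],"turn":0,"jaw":-1}
    - {"delta_pos":[0,0,15],"turn":0,"jaw":-1}
    - {"delta_pos":[0,0,10],"turn":0,"jaw":-1}
    - {"delta_pos":[0,0,0],"turn":0,"jaw":-1}

```text
time: 5.67
tool_pos: [0.5543, -0.0676, 0.2452]
tcp_rot: [0.07, -3.135, -0.002]
wrist_force: [-0.4, -0.1, -1.3]
width: 0.483
grip_force: 25.5
```

Emit:
drive_tool:
  increments:
    - {"delta_pos":[0,0,4],"turn":0,"jaw":-1}
    - {"delta_pos":[0,0,0],"turn":0,"jaw":-1}
    - {"delta_pos":[0,0,0],"turn":0,"jaw":-1}

```text
time: 5.92
tool_pos: [0.5563, -0.0682, 0.2453]
tcp_rot: [-0.07, 3.14, -0.0]
wrist_force: [-0.0, -0.4, -0.7]
width: 0.484
grip_force: 25.5
```

```bash
python3 - <<'E'
from h import *
s=bot.read_state(); print(s['time'],s['tool_pos'],s['wrist_force'])
a=grab('scene');b=grab('side');w=grab('wrist')
cv2.imwrite('pics/m5.png',np.hstack([cv2.resize(a['pixels'][220:310,240:360],(390,300)),cv2.resize(w['pixels'],(400,300))])[:,:,::-1])
E
```

```text
5.9167 [ 0.55631225 -0.06821602  0.24534815] [-0.00673581 -0.36975248 -0.71734453]
```

View pics/m5.png

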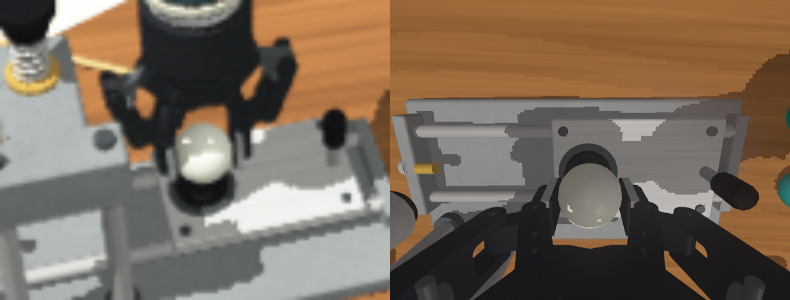

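The ball hangs over the ring; the rails are now parallel to the tool. I'll fit the visible arc of the ring.

```bash
python3 - <<'E'
from h import *
from scipy.optimize import least_squares
s=bot.read_state(); c=grab('wrist'); im=c['pixels'].astype(int); mx=im.max(2)
P=[]
for u in range(275,352,5):
    col=mx[200:300,u]; j=np.argmax(col<70); 
    if col[j]<70 and j>0: P.append((u,200+j))
print(P)
for z in (.045,.057):
    W=np.array([onz(c,u,v,z)[:2] for u,v in P])
    r=least_squares(lambda q:np.hypot(*(W-q).T)-.0195,[.55,-.068],loss='soft_l1',f_scale=.0005); print(z,r.x,np.abs(r.fun).max())
im2=cv2.circle(c['pixels'].copy(),(0,0),1,0)
m=((mx>110)&(np.arange(480)[:,None]>255)).astype('uint8')
# ball centre from tool geometry
print((T_tool(s)@[0,0,.159,1])[:3])
print(proj(c,(T_tool(s)@[0,0,.159,1])[:3]))
cr=cv2.HoughCircles(cv2.medianBlur(c['pixels'][:,:,1],5),cv2.HOUGH_GRADIENT,1,100,param1=80,param2=20,minRadius=42,maxRadius=58); print(cr)
E
```

```text
[(275, np.int64(203)), (280, np.int64(203)), (285, np.int64(241)), (290, np.int64(237)), (295, np.int64(235)), (300, np.int64(233)), (305, np.int64(231)), (310, np.int64(230)), (315, np.int64(230)), (320, np.int64(230)), (325, np.int64(231)), (330, np.int64(232)), (335, np.int64(233)), (340, np.int64(236)), (345, np.int64(239)), (350, np.int64(243))]
0.045 [ 0.547302   -0.07069569] 0.019239486539771592
0.057 [ 0.50945158 -0.07139328] 0.00815267673949081
[ 0.5565959  -0.06852631  0.08666199]
[319.43310271 317.62519863]
[[[319.5 312.5  50.8]]]
```

Emit:
drive_tool:
  increments:
    - {"delta_pos":[4,-1.8,0],"turn":0,"jaw":-1}
    - {"delta_pos":[0,0,4],"turn":0,"jaw":-1}
    - {"delta_pos":[0,0,4],"turn":0,"jaw":-1}
    - {"delta_pos":[0,0,2],"turn":0,"jaw":-1}
    - {"delta_pos":[0,0,0],"turn":0,"jaw":-1}
    - {"delta_pos":[0,0,0],"turn":0,"jaw":-1}

```text
time: 6.62
tool_pos: [0.5521, -0.0706, 0.2347]
tcp_rot: [-0.069, 3.14, -0.0]
wrist_force: [1.1, 0.1, 1.5]
width: 0.481
grip_force: 25.6
```

Emit:
drive_tool:
  increments:
    - {"delta_pos":[0,0,1],"turn":0,"jaw":-1}
    - {"delta_pos":[0,0,0],"turn":0,"jaw":-1}
    - {"delta_pos":[0,0,0],"turn":0,"jaw":-1}

```text
time: 6.87
tool_pos: [0.5523, -0.0706, 0.2342]
tcp_rot: [-0.069, 3.14, -0.0]
wrist_force: [0.8, -0.2, 2.6]
width: 0.484
grip_force: 25.8
```

Rim contact felt; releasing gently.

Emit:
drive_tool:
  increments:
    - {"delta_pos":[0,0,0],"turn":0,"jaw":0.0}
    - {"delta_pos":[0,0,0],"turn":0,"jaw":0.1}
    - {"delta_pos":[0,0,0],"turn":0,"jaw":0.25}
    - {"delta_pos":[0,0,0],"turn":0,"jaw":0.4}
    - {"delta_pos":[0,0,0],"turn":0,"jaw":0.4}
    - {"delta_pos":[0,0,0],"turn":0,"jaw":0.4}

```text
time: 7.37
tool_pos: [0.5517, -0.0705, 0.2334]
tcp_rot: [0.069, -3.14, -0.0]
wrist_force: [0.1, 0.5, 0.6]
width: 0.703
grip_force: 0.0
```

Emit:
drive_tool:
  increments:
    - {"delta_pos":[0,0,-5],"turn":0,"jaw":0.4}
    - {"delta_pos":[0,0,-15],"turn":0,"jaw":0.4}
    - {"delta_pos":[0,0,-30],"turn":0,"jaw":0.4}
    - {"delta_pos":[0,0,-20],"turn":0,"jaw":0.4}
    - {"delta_pos":[0,20,0],"turn":0,"jaw":0.2}
    - {"delta_pos":[0,20,0],"turn":0,"jaw":0.2}
    - {"delta_pos":[0,0,0],"turn":0,"jaw":0.0}
    - {"delta_pos":[0,0,0],"turn":0,"jaw":0.0}

```text
time: 8.03
tool_pos: [0.5501, -0.03, 0.3041]
tcp_rot: [-0.072, 3.14, -0.001]
wrist_force: [0.5, -0.2, -0.2]
width: 0.498
grip_force: 0.0
```

```bash
python3 - <<'E'
from h import *
s=bot.read_state(); print(s['time'],s['tool_pos'],s['wrist_force'])
c=grab('wrist'); g=c['pixels'][:,:,1]; a=grab('scene')
print(cv2.HoughCircles(cv2.medianBlur(g,5),cv2.HOUGH_GRADIENT,1,60,param1=80,param2=18,minRadius=25,maxRadius=55))
for p in ([.552,-.0705,.0729],[.548,.029,.095]): print(proj(c,p).round(1))
cv2.imwrite('pics/m6.png',np.hstack([cv2.resize(a['pixels'][220:310,240:360],(390,300)),cv2.resize(c['pixels'],(400,300))])[:,:,::-1])
E
```

```text
8.0333 [ 0.55005848 -0.03003104  0.30409778] [ 0.5005868  -0.1589103  -0.17480832]
[[[255.5 265.5  34.3]
  [547.5 175.5  38. ]
  [545.5 271.5  34.3]
  [ 29.5 294.5  31.6]
  [632.5 302.5  27.1]]]
[254.8 263.1]
[424.3 276.5]
```

View pics/m6.png

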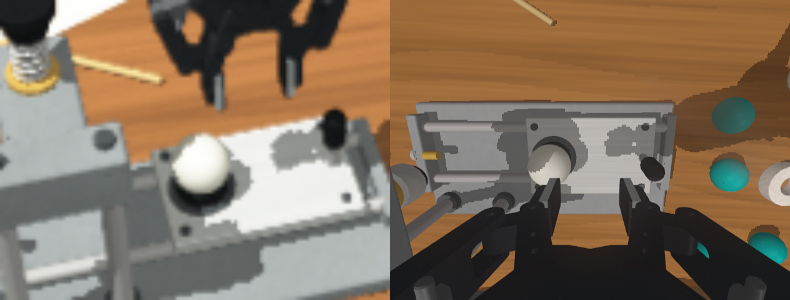

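The ball sits in the nest: scene crop shows it on the ring, and the wrist pixel (255,265) matches the prediction (255,263). The handle lies at the right, about (419,270). Going to grip the handle.

Emit:
drive_tool:
  increments:
    - {"delta_pos":[-0.5,20,0],"turn":0,"jaw":0.2}
    - {"delta_pos":[-0.5,25,0],"turn":0,"jaw":0.2}
    - {"delta_pos":[-0.5,15,0],"turn":0,"jaw":0.2}
    - {"delta_pos":[0,0,0],"turn":0,"jaw":0.2}
    - {"delta_pos":[0,0,0],"turn":0,"jaw":0.2}

```text
time: 8.55
tool_pos: [0.549, 0.0292, 0.3034]
tcp_rot: [0.071, -3.14, 0.001]
wrist_force: [0.2, 0.4, 0.2]
width: 0.601
grip_force: 0.0
```

```bash
python3 - <<'E'
from h import *
s=bot.read_state(); print(s['time'],s['tool_pos'],s['tcp_rot'],s['width'])
c=grab('wrist'); mx=c['pixels'].max(2).astype(int)
p=proj(c,[.549,.030,.095]); print(p)
m=(mx<60).astype('uint8'); k,l,st,ce=cv2.connectedComponentsWithStats(m)
for i in range(1,k):
    if st[i,4]>150 and np.hypot(*(ce[i]-p))<80: print(ce[i].round(1),st[i].tolist())
x,y=p.round().astype(int)
for v in range(y-36,y+37,6): print(v,(mx[v,x-36:x+37:4]))
E
```

```text
8.55 [0.54898637 0.02921484 0.30336803] [ 7.10885467e-02 -3.14014451e+00  9.81854212e-04] 0.6014698688761186
[320.9786245  276.30886759]
[320.5 268.2] [306, 249, 30, 39, 952]
240 [187 187 188 187 187 187 187 187 187 187 188 120 124 122  91  90  91  89
  70]
246 [189 189 188 187 187 187 186 186  93  85  91 120 121 109  91  90  90 140
  68]
252 [185 184 184 184 184 183 188  44  47  47  45  40 121 109  90  89  90 139
 105]
258 [185 185 185 185 184 185  49  50  46  47  45  44  41 109  90  92  90 122
 112]
264 [186 186 186 185 185 192  48  49  50  49  47  45  44 100  91  90  91  88
 120]
270 [185 185 185 185 184 144  50  49  48  49  46  48  46 100  91  91  92 145
 127]
276 [184 183 183 184 184 174  49  49  49  48  47  48  48  96  85  85  87  87
 131]
282 [184 184 184 183 183 184  53  50  47  49  47  53 144 100 103 137 152 152
 135]
288 [186 185 185 185 184 184 184 186 146  87 156 183 183 105 109 170 165 165
 159]
294 [186 187 186 186 186 187 186 186  77  90  70 184 185 130 142 141 139 142
 138]
300 [188 188 188 187 187 187 186 186  86  89 114 185 185 141 140 141 139 139
 134]
306 [184 184 184 185 184 184 183 182 183 182 183 183 183 142 141 141 139 139
 139]
312 [141 143 143 141 140 140 141 139 139 140 142 142 141 142 141 141 143 142
 141]
```

Emit:
drive_tool:
  increments:
    - {"delta_pos":[0.5,0.8,20],"turn":0,"jaw":0.2}
    - {"delta_pos":[0,0,20],"turn":0,"jaw":0.2}
    - {"delta_pos":[0,0,15],"turn":0,"jaw":0.2}
    - {"delta_pos":[0,0,9],"turn":0,"jaw":0.2}
    - {"delta_pos":[0,0,0],"turn":0,"jaw":0.2}
    - {"delta_pos":[0,0,0],"turn":0,"jaw":0.2}

```text
time: 9.1
tool_pos: [0.5484, 0.0294, 0.2394]
tcp_rot: [0.068, -3.14, 0.0]
wrist_force: [1.6, -0.1, 0.8]
width: 0.599
grip_force: 0.0
```

Emit:
drive_tool:
  increments:
    - {"delta_pos":[0,0,0],"turn":0,"jaw":-0.2}
    - {"delta_pos":[0,0,0],"turn":0,"jaw":-0.4}
    - {"delta_pos":[0,0,0],"turn":0,"jaw":-0.6}
    - {"delta_pos":[0,0,0],"turn":0,"jaw":-0.8}
    - {"delta_pos":[0,0,0],"turn":0,"jaw":-0.8}
    - {"delta_pos":[0,0,0],"turn":0,"jaw":-0.8}
  grip_force: 20

```text
time: 9.6
tool_pos: [0.5492, 0.0301, 0.241]
tcp_rot: [-0.07, 3.138, -0.001]
wrist_force: [-0.8, -1.1, 5.6]
width: 0.202
grip_force: 20.0
```

Emit:
drive_tool:
  increments:
    - {"delta_pos":[0,-2,-1.5],"turn":0,"jaw":-0.8}
    - {"delta_pos":[0,-6,0],"turn":0,"jaw":-0.8}
    - {"delta_pos":[0,-10,0],"turn":0,"jaw":-0.8}
    - {"delta_pos":[0,-13,0],"turn":0,"jaw":-0.8}
    - {"delta_pos":[0,-13,0],"turn":0,"jaw":-0.8}
    - {"delta_pos":[0,-13,0],"turn":0,"jaw":-0.8}
    - {"delta_pos":[0,-10,0],"turn":0,"jaw":-0.8}
    - {"delta_pos":[0,-6,0],"turn":0,"jaw":-0.8}

```text
time: 10.27
tool_pos: [0.5524, -0.0437, 0.2411]
tcp_rot: [-0.068, 3.138, 0.0]
wrist_force: [3.7, 1.8, -4.2]
width: 0.203
grip_force: 20.7
```

Emit:
drive_tool:
  increments:
    - {"delta_pos":[0,-4,0],"turn":0,"jaw":-0.8}
    - {"delta_pos":[0,-4,0],"turn":0,"jaw":-0.8}
    - {"delta_pos":[0,-2,0],"turn":0,"jaw":-0.8}
    - {"delta_pos":[0,0,0],"turn":0,"jaw":-0.8}

```text
time: 10.6
tool_pos: [0.5528, -0.0534, 0.2411]
tcp_rot: [-0.068, 3.138, -0.001]
wrist_force: [5.3, -0.6, -4.0]
width: 0.2
grip_force: 20.7
```

Emit:
drive_tool:
  increments:
    - {"delta_pos":[-0.7,-3,0.3],"turn":0,"jaw":-0.8}
    - {"delta_pos":[-0.3,-3,0],"turn":0,"jaw":-0.8}
    - {"delta_pos":[0,-2,0],"turn":0,"jaw":-0.8}
    - {"delta_pos":[0,-2,0],"turn":0,"jaw":-0.8}
    - {"delta_pos":[0,0,0],"turn":0,"jaw":-0.8}

```text
time: 11.02
tool_pos: [0.5536, -0.0632, 0.241]
tcp_rot: [-0.069, 3.141, -0.001]
wrist_force: [1.3, -0.7, 1.2]
width: 0.203
grip_force: 21.1
```

Emit:
drive_tool:
  increments:
    - {"delta_pos":[0,-2,0],"turn":0,"jaw":-0.8}
    - {"delta_pos":[0,-2,0],"turn":0,"jaw":-0.8}
    - {"delta_pos":[0,-1,0],"turn":0,"jaw":-0.8}
    - {"delta_pos":[0,0,0],"turn":0,"jaw":-0.8}

```text
time: 11.35
tool_pos: [0.5538, -0.0679, 0.241]
tcp_rot: [-0.069, 3.141, -0.0]
wrist_force: [1.2, -0.1, 1.8]
width: 0.201
grip_force: 21.2
```

Emit:
drive_tool:
  increments:
    - {"delta_pos":[0,-1.5,0],"turn":0,"jaw":-0.8}
    - {"delta_pos":[0,-1.5,0],"turn":0,"jaw":-0.8}
    - {"delta_pos":[0,-1,0],"turn":0,"jaw":-0.8}
    - {"delta_pos":[0,0,0],"turn":0,"jaw":-0.8}

```text
time: 11.68
tool_pos: [0.554, -0.0719, 0.241]
tcp_rot: [-0.069, 3.141, -0.0]
wrist_force: [-0.0, 0.1, 3.9]
width: 0.201
grip_force: 21.3
```

Emit:
drive_tool:
  increments:
    - {"delta_pos":[0,-1.5,0],"turn":0,"jaw":-0.8}
    - {"delta_pos":[0,-1.5,0],"turn":0,"jaw":-0.8}
    - {"delta_pos":[0,-1,0],"turn":0,"jaw":-0.8}
    - {"delta_pos":[0,0,0],"turn":0,"jaw":-0.8}

```text
time: 12.02
tool_pos: [0.5542, -0.0759, 0.241]
tcp_rot: [-0.069, 3.141, -0.0]
wrist_force: [0.9, 1.0, 4.6]
width: 0.2
grip_force: 21.4
```

Emit:
drive_tool:
  increments:
    - {"delta_pos":[0,-1,-0.3],"turn":0,"jaw":-0.8}
    - {"delta_pos":[0,-1,0],"turn":0,"jaw":-0.8}
    - {"delta_pos":[0,0,0],"turn":0,"jaw":-0.8}

```text
time: 12.27
tool_pos: [0.5543, -0.0778, 0.2411]
tcp_rot: [-0.069, 3.141, -0.0]
wrist_force: [1.9, 1.7, 1.7]
width: 0.204
grip_force: 21.1
```

Emit:
drive_tool:
  increments:
    - {"delta_pos":[0,-1,0],"turn":0,"jaw":-0.8}
    - {"delta_pos":[0,-1,0],"turn":0,"jaw":-0.8}
    - {"delta_pos":[0,0,0],"turn":0,"jaw":-0.8}

```text
time: 12.52
tool_pos: [0.5544, -0.0792, 0.2411]
tcp_rot: [-0.069, 3.141, 0.002]
wrist_force: [3.2, 4.9, 0.6]
width: 0.203
grip_force: 21.2
```

Emit:
drive_tool:
  increments:
    - {"delta_pos":[0,-1,0],"turn":0,"jaw":-0.8}
    - {"delta_pos":[0,-1,0],"turn":0,"jaw":-0.8}
    - {"delta_pos":[0,0,0],"turn":0,"jaw":-0.8}

```text
time: 12.77
tool_pos: [0.5544, -0.0798, 0.2411]
tcp_rot: [0.067, -3.141, -0.007]
wrist_force: [2.8, 11.3, 2.1]
width: 0.204
grip_force: 21.5
```

On the hard stop (11 N). Releasing the handle and rising above the knob.

Emit:
drive_tool:
  increments:
    - {"delta_pos":[0,1,0],"turn":0,"jaw":-0.3}
    - {"delta_pos":[0,0,0],"turn":0,"jaw":0}
    - {"delta_pos":[0,0,0],"turn":0,"jaw":0.2}
    - {"delta_pos":[0,0,0],"turn":0,"jaw":0.2}
    - {"delta_pos":[0,0,0],"turn":0,"jaw":0.2}

```text
time: 13.18
tool_pos: [0.554, -0.081, 0.2408]
tcp_rot: [0.069, -3.14, 0.0]
wrist_force: [0.6, -0.8, -0.3]
width: 0.6
grip_force: 0.0
```

Emit:
drive_tool:
  increments:
    - {"delta_pos":[0,0,-20],"turn":0,"jaw":0.2}
    - {"delta_pos":[0,0,-38],"turn":0,"jaw":0.2}
    - {"delta_pos":[0,0,-40],"turn":0,"jaw":-1}
    - {"delta_pos":[0,0,-40],"turn":0,"jaw":-1}
    - {"delta_pos":[0,0,-40],"turn":0,"jaw":-1}
    - {"delta_pos":[0,0,-40],"turn":0,"jaw":-1}
    - {"delta_pos":[0,0,-20],"turn":0,"jaw":-1}
    - {"delta_pos":[0,0,0],"turn":0,"jaw":-1}

```text
time: 13.85
tool_pos: [0.5554, -0.0811, 0.4868]
tcp_rot: [-0.069, 3.129, -0.004]
wrist_force: [0.0, -0.2, -0.5]
width: 0.001
grip_force: 0.0
```

```bash
python3 - <<'E'
from h import *
s=bot.read_state(); print(s['time'],s['tool_pos'],s['tcp_rot'],s['width'],s['wrist_force'])
for n,pts in (('wrist',[[.559,-.179,.266]]),('side',[[.559,-.179,.266]]),('scene',[[.559,-.179,.266]])):
    c=grab(n); mx=c['pixels'].max(2).astype(int); p=proj(c,pts[0]); print(n,p.round(1))
    m=(mx<60).astype('uint8'); k,l,st,ce=cv2.connectedComponentsWithStats(m)
    for i in range(1,k):
        if st[i,4]>150 and np.hypot(*(ce[i]-p))<70: print(' ',ce[i].round(1),st[i].tolist(),onz(c,*ce[i],.266).round(4))
    for q in ([.5544+.0047,-.1794,.0729],[.5544,-.0795,.095]): print('  ball/handle pred',proj(c,q).round(1))
    if n!='scene':
        g=cv2.medianBlur(c['pixels'][:,:,1],3); print(mx[int(proj(c,[.5544,-.0795,.095])[1]),:][max(0,int(proj(c,[.5544,-.0795,.095])[0])-20):][:40:2] if 0<proj(c,[.5544,-.0795,.095])[1]<480 else '')
E
```

```text
13.85 [ 0.55537658 -0.0811391   0.48680897] [-0.06867776  3.12905256 -0.00445717] 0.0013390251664490145 [ 0.03200028 -0.15310107 -0.48830974]
wrist [155.8 263.3]
  [160.2 257.3] [122, 223, 77, 71, 4263] [ 0.5551 -0.176   0.266 ]
  ball/handle pred [234.5 208. ]
  ball/handle pred [321.9 211.2]
[128 128 128 128 128 128 129  64  46  47  45  51  51  51  50 177  92  96
  96  95]
side [327.7 156.7]
  [328.7 112.8] [306, 89, 43, 60, 1023] [ 0.5655 -0.3442  0.266 ]
  ball/handle pred [327.  222.6]
  ball/handle pred [326.8 246.9]
[115 164 167 161 163 164 164 164 170  65  63  51 114 166 167 165 166 162
 164 164]
scene [246.1 219.2]
  [246.7 222.2] [237, 213, 20, 21, 320] [ 0.5679 -0.1786  0.266 ]
  ball/handle pred [255.  278.1]
  ball/handle pred [297.  263.6]
```

Emit:
drive_tool:
  increments:
    - {"delta_pos":[0.5,-20,0],"turn":0,"jaw":-1}
    - {"delta_pos":[0.5,-35,0],"turn":0,"jaw":-1}
    - {"delta_pos":[0.5,-30,0],"turn":0,"jaw":-1}
    - {"delta_pos":[0,-12.5,0],"turn":0,"jaw":-1}
    - {"delta_pos":[0,0,20],"turn":0,"jaw":-1}
    - {"delta_pos":[0,0,15],"turn":0,"jaw":-1}
    - {"delta_pos":[0,0,0],"turn":0,"jaw":-1}
    - {"delta_pos":[0,0,0],"turn":0,"jaw":-1}

```text
time: 14.67
tool_pos: [0.5565, -0.1779, 0.4414]
tcp_rot: [0.069, -3.136, -0.003]
wrist_force: [1.0, -0.5, 0.5]
width: 0.002
grip_force: 0.0
```

```bash
python3 - <<'E'
from h import *
s=bot.read_state(); print(s['time'],s['tool_pos'],s['tcp_rot'],s['width'],s['wrist_force'],s['torque'])
for n in('side','scene'):
    c=grab(n); p=proj(c,[.559,-.179,.0729]).round().astype(int); print(n,p); print(c['pixels'].min(2)[p[1]-12:p[1]+14:3,p[0]-14:p[0]+15:2])
c=grab('wrist'); mx=c['pixels'].max(2).astype(int); p=proj(c,[.558,-.1785,.266]); print(p)
m=(mx<60).astype('uint8'); k,l,st,ce=cv2.connectedComponentsWithStats(m)
for i in range(1,k):
    if st[i,4]>300: print(ce[i].round(1),st[i].tolist())
E
```

```text
14.6667 [ 0.5564894  -0.1778554   0.44144102] [ 0.06888013 -3.13553156 -0.00346583] 0.0019416980704107408 [ 0.96806153 -0.48083517  0.48227272] [ 0.01851483 -0.00577531 -0.00514381]
side [327 223]
[[ 95  99 100  94 147 144 149 144 136 124 106  91  86  88  68]
 [101 101  99  96  84 168  86  81  64 120  94  97  88  92  98]
 [160 159 156 172 255 189 181 178 167 182 221 130 124 126 129]
 [156 157 153 234 202 191 194 185 177 165 163 172 172 174 174]
 [189 243 244 204 184 198 203 195 178 167 152 134 241 247 185]
 [124 245 253 169 180 183 181 176 170 159 144 154 246 249 106]
 [243 247 120  43 136 168 168 162 156 146  70 115 205 245 244]
 [243 248 115  59  46  44  65  64  54  43  44  70 114 246 243]
 [245 243 247  69  70  57  45  43  48  69  72  95 146 245 243]]
scene [255 278]
[[161 180 176 175 178 178 181 181 181 183 183 183 185 185 186]
 [101 178 178 178 180 180 182 182 180 181 183 184 184 182 178]
 [177 180 180 178 178 180 179 175 163 145 127 108 102 104 105]
 [164 149 131 107  99 102 101 101 100 101 102 101 101 101 102]
 [101 101 100  99  99  99  98 101 100  99  99  99 100 102 101]
 [101 101  99  98  99  99  99  98  96  97  96  98  97  98  99]
 [ 98  96  96  96  97  97  97  99 103 108 105  37  45 106 143]
 [ 98  95 138  94  39  28  37  62  44  18  18  26  48 131 165]
 [113 117 173 210  93  68  37  28  26  39  80  91 228 241 240]]
[317.64511816 300.45779259]
[418.2 222.3] [407, 213, 24, 21, 355]
[320.7 409.2] [0, 250, 640, 230, 74491]
[266.5 262.5] [256, 256, 22, 14, 308]
```

Side pixels confirm the white ball in the black ring under the plunger (about 325,223). Pressing the knob in small steps.

Emit:
drive_tool:
  increments:
    - {"delta_pos":[0,0,2],"turn":0,"jaw":-1}
    - {"delta_pos":[0,0,2],"turn":0,"jaw":-1}
    - {"delta_pos":[0,0,2],"turn":0,"jaw":-1}
    - {"delta_pos":[0,0,0],"turn":0,"jaw":-1}
    - {"delta_pos":[0,0,0],"turn":0,"jaw":-1}

```text
time: 15.23
tool_pos: [0.5573, -0.178, 0.4387]
tcp_rot: [-0.07, 3.14, -0.0]
wrist_force: [0.7, 0.1, 2.3]
width: 0.0
grip_force: 1.1
```

Emit:
drive_tool:
  increments:
    - {"delta_pos":[0,0,1.5],"turn":0,"jaw":-1}
    - {"delta_pos":[0,0,1.5],"turn":0,"jaw":-1}
    - {"delta_pos":[0,0,0],"turn":0,"jaw":-1}

```text
time: 15.48
tool_pos: [0.5573, -0.178, 0.4352]
tcp_rot: [-0.069, 3.14, 0.0]
wrist_force: [0.6, 1.9, 2.7]
width: -0.001
grip_force: 1.3
```

Emit:
drive_tool:
  increments:
    - {"delta_pos":[0,0,1.5],"turn":0,"jaw":-1}
    - {"delta_pos":[0,0,1.5],"turn":0,"jaw":-1}
    - {"delta_pos":[0,0,0],"turn":0,"jaw":-1}

```text
time: 15.73
tool_pos: [0.5573, -0.178, 0.432]
tcp_rot: [-0.069, 3.14, 0.0]
wrist_force: [2.7, 0.8, 3.2]
width: -0.001
grip_force: 1.5
```

Emit:
drive_tool:
  increments:
    - {"delta_pos":[0,0,1],"turn":0,"jaw":-1}
    - {"delta_pos":[0,0,1],"turn":0,"jaw":-1}
    - {"delta_pos":[0,0,0],"turn":0,"jaw":-1}

```text
time: 15.98
tool_pos: [0.5573, -0.178, 0.4301]
tcp_rot: [-0.069, 3.14, 0.0]
wrist_force: [1.5, 1.4, 2.6]
width: -0.0
grip_force: 1.6
```

Emit:
drive_tool:
  increments:
    - {"delta_pos":[0,0,1],"turn":0,"jaw":-1}
    - {"delta_pos":[0,0,1],"turn":0,"jaw":-1}
    - {"delta_pos":[0,0,0],"turn":0,"jaw":-1}

```text
time: 16.23
tool_pos: [0.5573, -0.1781, 0.4281]
tcp_rot: [-0.069, 3.141, 0.0]
wrist_force: [2.9, 2.2, 2.8]
width: 0.001
grip_force: 1.7
```

Emit:
drive_tool:
  increments:
    - {"delta_pos":[0,0,1],"turn":0,"jaw":-1}
    - {"delta_pos":[0,0,1],"turn":0,"jaw":-1}
    - {"delta_pos":[0,0,0],"turn":0,"jaw":-1}

```text
time: 16.48
tool_pos: [0.5572, -0.1781, 0.4261]
tcp_rot: [-0.069, 3.141, -0.0]
wrist_force: [2.1, 2.4, 4.4]
width: -0.0
grip_force: 1.9
```

Emit:
drive_tool:
  increments:
    - {"delta_pos":[0,0,1],"turn":0,"jaw":-1}
    - {"delta_pos":[0,0,1],"turn":0,"jaw":-1}
    - {"delta_pos":[0,0,0],"turn":0,"jaw":-1}

```text
time: 16.73
tool_pos: [0.5572, -0.1781, 0.425]
tcp_rot: [-0.069, 3.14, -0.0]
wrist_force: [0.5, 1.9, 7.9]
width: 0.001
grip_force: 3.8
```

Emit:
drive_tool:
  increments:
    - {"delta_pos":[0,0,1],"turn":0,"jaw":-1}
    - {"delta_pos":[0,0,1],"turn":0,"jaw":-1}
    - {"delta_pos":[0,0,0],"turn":0,"jaw":-1}

```text
time: 16.98
tool_pos: [0.5572, -0.1781, 0.4236]
tcp_rot: [-0.069, 3.14, -0.0]
wrist_force: [-0.9, 2.0, 10.0]
width: 0.0
grip_force: 4.9
```

First stop passed at about 13.5 mm down; continuing more finely.

Emit:
drive_tool:
  increments:
    - {"delta_pos":[0,0,1],"turn":0,"jaw":-1}
    - {"delta_pos":[0,0,1],"turn":0,"jaw":-1}
    - {"delta_pos":[0,0,0],"turn":0,"jaw":-1}

```text
time: 17.23
tool_pos: [0.5571, -0.1781, 0.4222]
tcp_rot: [-0.069, 3.14, -0.001]
wrist_force: [-1.2, 2.4, 12.1]
width: -0.002
grip_force: 6.1
```

Emit:
drive_tool:
  increments:
    - {"delta_pos":[0,0,1],"turn":0,"jaw":-1}
    - {"delta_pos":[0,0,0],"turn":0,"jaw":-1}
    - {"delta_pos":[0,0,0],"turn":0,"jaw":-1}

```text
time: 17.48
tool_pos: [0.5571, -0.178, 0.4218]
tcp_rot: [-0.069, 3.139, -0.001]
wrist_force: [-2.4, 3.6, 13.8]
width: 0.001
grip_force: 6.6
```

Emit:
drive_tool:
  increments:
    - {"delta_pos":[0,0,0.7],"turn":0,"jaw":-1}
    - {"delta_pos":[0,0,0],"turn":0,"jaw":-1}
    - {"delta_pos":[0,0,0],"turn":0,"jaw":-1}

```text
time: 17.73
tool_pos: [0.5571, -0.178, 0.4213]
tcp_rot: [-0.069, 3.139, -0.001]
wrist_force: [-1.9, 2.8, 13.7]
width: 0.002
grip_force: 7.0
```

Emit:
drive_tool:
  increments:
    - {"delta_pos":[0,0,0.7],"turn":0,"jaw":-1}
    - {"delta_pos":[0,0,0],"turn":0,"jaw":-1}
    - {"delta_pos":[0,0,0],"turn":0,"jaw":-1}

```text
time: 17.98
tool_pos: [0.5571, -0.178, 0.4208]
tcp_rot: [-0.069, 3.139, -0.001]
wrist_force: [-3.0, 3.6, 14.5]
width: 0.0
grip_force: 7.4
```

Emit:
drive_tool:
  increments:
    - {"delta_pos":[0,0,0.6],"turn":0,"jaw":-1}
    - {"delta_pos":[0,0,0],"turn":0,"jaw":-1}
    - {"delta_pos":[0,0,0],"turn":0,"jaw":-1}

```text
time: 18.23
tool_pos: [0.5571, -0.178, 0.4205]
tcp_rot: [-0.069, 3.139, -0.001]
wrist_force: [-3.9, 4.1, 15.8]
width: 0.004
grip_force: 8.0
```

Emit:
drive_tool:
  increments:
    - {"delta_pos":[0,0,0.5],"turn":0,"jaw":-1}
    - {"delta_pos":[0,0,0],"turn":0,"jaw":-1}
    - {"delta_pos":[0,0,0],"turn":0,"jaw":-1}

```text
time: 18.48
tool_pos: [0.557, -0.178, 0.4205]
tcp_rot: [-0.069, 3.139, -0.001]
wrist_force: [-5.2, 3.1, 17.0]
width: -0.003
grip_force: 8.8
```

Emit:
drive_tool:
  increments:
    - {"delta_pos":[0,0,0.6],"turn":0,"jaw":-1}
    - {"delta_pos":[0,0,0],"turn":0,"jaw":-1}
    - {"delta_pos":[0,0,0],"turn":0,"jaw":-1}

```text
time: 18.73
tool_pos: [0.557, -0.178, 0.4203]
tcp_rot: [-0.07, 3.139, -0.001]
wrist_force: [-5.6, 4.9, 17.9]
width: -0.004
grip_force: 9.7
```

Emit:
drive_tool:
  increments:
    - {"delta_pos":[0,0,0.3],"turn":0,"jaw":-1}
    - {"delta_pos":[0,0,0],"turn":0,"jaw":-1}
    - {"delta_pos":[0,0,0],"turn":0,"jaw":-1}

```text
time: 18.98
tool_pos: [0.557, -0.178, 0.4203]
tcp_rot: [-0.07, 3.138, -0.001]
wrist_force: [-5.4, 4.8, 21.0]
width: -0.002
grip_force: 10.2
```

About 20–21 N: holding.

Emit:
drive_tool:
  increments:
    - {"delta_pos":[0,0,0],"turn":0,"jaw":-1}
    - {"delta_pos":[0,0,0],"turn":0,"jaw":-1}
    - {"delta_pos":[0,0,0],"turn":0,"jaw":-1}
    - {"delta_pos":[0,0,0],"turn":0,"jaw":-1}
    - {"delta_pos":[0,0,0],"turn":0,"jaw":-1}

```text
time: 19.4
tool_pos: [0.557, -0.178, 0.4203]
tcp_rot: [-0.069, 3.139, -0.001]
wrist_force: [-5.4, 5.3, 20.6]
width: 0.002
grip_force: 10.1
```

Emit:
drive_tool:
  increments:
    - {"delta_pos":[0,0,0],"turn":0,"jaw":-1}
    - {"delta_pos":[0,0,0],"turn":0,"jaw":-1}
    - {"delta_pos":[0,0,0],"turn":0,"jaw":-1}
    - {"delta_pos":[0,0,0],"turn":0,"jaw":-1}
    - {"delta_pos":[0,0,0],"turn":0,"jaw":-1}
    - {"delta_pos":[0,0,0],"turn":0,"jaw":-1}
    - {"delta_pos":[0,0,0],"turn":0,"jaw":-1}

```text
time: 19.98
tool_pos: [0.557, -0.178, 0.4203]
tcp_rot: [-0.07, 3.139, -0.001]
wrist_force: [-5.5, 4.1, 20.7]
width: 0.001
grip_force: 10.1
```

Held over a second at a steady 20.7 N. Letting it rise slowly.

Emit:
drive_tool:
  increments:
    - {"delta_pos":[0,0,-3],"turn":0,"jaw":-1}
    - {"delta_pos":[0,0,-4],"turn":0,"jaw":-1}
    - {"delta_pos":[0,0,-4],"turn":0,"jaw":-1}
    - {"delta_pos":[0,0,-4],"turn":0,"jaw":-1}
    - {"delta_pos":[0,0,-4],"turn":0,"jaw":-1}
    - {"delta_pos":[0,0,-4],"turn":0,"jaw":-1}
    - {"delta_pos":[0,0,-10],"turn":0,"jaw":-1}
    - {"delta_pos":[0,0,-20],"turn":0,"jaw":-1}

```text
time: 20.65
tool_pos: [0.556, -0.1781, 0.4654]
tcp_rot: [0.069, -3.133, -0.003]
wrist_force: [-0.3, -0.1, -0.7]
width: -0.004
grip_force: 0.0
```

Emit:
drive_tool:
  increments:
    - {"delta_pos":[0,0,-20],"turn":0,"jaw":-1}
    - {"delta_pos":[0,0,-20],"turn":0,"jaw":-1}
    - {"delta_pos":[0,0,0],"turn":0,"jaw":-1}
    - {"delta_pos":[0,0,0],"turn":0,"jaw":-1}
    - {"delta_pos":[0,0,0],"turn":0,"jaw":-1}
    - {"delta_pos":[0,0,0],"turn":0,"jaw":-1}

```text
time: 21.15
tool_pos: [0.5568, -0.1781, 0.5067]
tcp_rot: [0.069, -3.137, -0.002]
wrist_force: [-0.4, 0.1, -0.1]
width: 0.0
grip_force: 0.0
```

```bash
python3 - <<'E'
from h import *
s=bot.read_state(); print(s['time'],s['tool_pos'],s['wrist_force'])
c=grab('scene'); mx=c['pixels'].max(2); m=(mx<50).astype('uint8'); k,l,st,ce=cv2.connectedComponentsWithStats(m)
for i in range(1,k):
    if st[i,4]>40 and np.hypot(*(ce[i]-[247,222]))<25: print('knob',ce[i].round(1),st[i].tolist())
c=grab('side'); print(c['pixels'].min(2)[211:238:3,313:342:2])
E
```

```text
21.15 [ 0.55675025 -0.17812922  0.50672869] [-0.35638255  0.13554352 -0.09887984]
knob [246.9 222.2] [237, 213, 20, 21, 310]
[[ 97 100  99  95 147 146 148 143 136 122 105  90  85  87  66]
 [101 102 100  96  84 165  85  79  63 118  94  95  88  91  96]
 [159 159 157 168 254 220 179 175 166 179 221 128 121 126 128]
 [156 154 151 233 209 190 192 184 175 165 162 171 171 172 174]
 [187 241 244 201 185 196 202 193 177 166 151 132 240 248 185]
 [124 244 252 168 178 181 180 177 170 157 142 151 245 249 104]
 [243 246 120  44 134 167 166 160 152 146  86 113 205 245 243]
 [243 248 113  61  46  41  66  64  55  42  42  72 116 246 242]
 [245 242 246  67  70  57  45  44  47  69  72  94 144 245 242]]
```

The knob is back at its starting pixels, the ball has not moved, and the robot is clear. Handing in.

```bash
python3 -c "
from workcell import bot
print(bot.finish_job())"
```

```text
the job is handed in; nothing more can be done
None
```

The job is handed in, with no verdict returned: the ball is in the nest, the carriage is on its home stop, the knob was held on its second stop at about 20.7 N for just over a second, and it is back up with the arm clear.

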